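# Register a fossil slab and hold the angle gauge on its crest at the mark

## Task

Log this fossil slab: first turn its sample jar in its seat so that the blue label faces the scanner, and let go of it. Then take the angle gauge by its orange handle, set the middle of its sole across the crest of the slab on the sprung stage (the sole's long side square to the crest), and press down so that the stage sinks part of the way but does not bottom out, rocking the gauge on the crest until its swinging pointer settles on the red mark. Finish while still holding it there, and leave the brush, loupe and loose fossil alone.

Things in the scene. Friction and masses are not known exactly. Their poses are not given: they have to be found in the camera images.
- station: Scanner station, fixed. Origin: table level, under the axis of the jar's round seat, a recess 48 mm wide in a grey plate 84 x 84 x 12 mm, its floor 6 mm above the table. The white scanner block (50 x 70 x 85 mm high) stands in the station's +x direction, its black window 80 mm from the seat's axis, facing -x.
- jar: Loose amber sample jar with a white lid, 44 mm across, 82 mm high, 0.16 kg (+-30 %), upright in the station's seat. Origin: centre of its underside; z up; its +x points out through the blue label (and must come to lie along the station's +x). It starts turned 0.7 to 1.5 rad clockwise seen from above, so it needs a turn anticlockwise.
- jar_label (a point): Middle of the blue label, on the jar's side, 22 mm from its axis and 34 mm above its underside. The label is 16 mm wide; a blue stripe on the lid, running from near the centre to the rim, points the same way.
- stage: Sprung stage that carries the fossil slab: grey base plate 130 x 160 x 12 mm fixed on the table. Origin: table level, centre. Its x runs along the slab's crest.
- specimen (a joint): How far the slab with its aluminium plate (120 x 150 mm) has sunk on the stage's springs, m: 0 at the top stop, 0.012 bottomed out. It starts to sink at 3.5 N and takes 0.8 N more for every mm.
- crest (a point): Middle of the top line of the slab's crest, 88 mm above the table while nothing presses (sinks with the slab). The crest is a rounded level ridge of 15 mm radius, 90 mm long along this point's x; z up. The slab's uneven shoulders lie 28 mm (+y side) and 22 mm (-y side) below its top and reach 68 mm out.
- gauge: Loose angle gauge, 0.3 kg (+-20 %), standing upright. Origin: centre of the underside of its flat sole (40 mm in x, 90 in y, 8 thick); z up. Open frame, 12 mm in x, 90 in y, up to 86 mm; on it the orange handle, 22 mm in x, 26 in y, from 86 to 128 mm above the underside. Pointer and mark turn about a pivot parallel to the gauge's x, 76 mm above the underside; seen from both sides.
- pointer (a joint): Angle of the black pointer in the gauge, rad. It hangs plumb: 0 when the gauge is upright, positive when its tip is towards the gauge's +y. Leaning the gauge by an angle about its own +x axis makes it read minus that angle. It swings for about a second after a movement.
- mark (a joint): Angle of the red mark in the gauge, rad, same zero and sense as the pointer; between 0.14 and 0.32, and clamped: it does not change while working.
- pointer_tip (a point): Tip of the pointer, 50 mm from the pivot.
- mark_tip (a point): Where the pointer's tip is when it points at the middle of the red mark (50 mm from the pivot; the red block, 8 mm wide, lies just outside).
- brush: Bystander: a brush with an orange handle, 160 mm long, lying on the table, to be left alone. Origin: on its underside.
- loupe: Bystander: a black loupe, 34 mm across, 22 mm high, to be left alone. Origin: centre of its underside.
- fossil: Bystander: a small round reddish fossil with a spiral, 40 mm across, 18 mm high, to be left alone. Origin: centre of its underside.
Not all that is in view belongs to the job. There is more than one size of the gauge; the one meant has the size given above.

How it is judged:
By the outcome, as a careful person would: the job done as asked, in the order asked, and still so for the second after the job is handed in, while the arm keeps its last pose, push and grip.
It also fails if it takes over 58 s, if anything falls off the work surface, if the arm or the gripper's body presses on something with over 40 N, if the wrist force passes 120 N, or if a joint passes its speed limit or range.

## Robot

A 6-joint arm with a two-finger parallel gripper is mounted at the origin on the work surface. World frame = base frame: x ahead of the robot, y to its left, z up, the work surface at z = 0. Lengths are in m, angles in rad, forces in N, time in s.
With the tool pointing down it reaches from about 0.35 to 1 m from the base axis. Payload 7.1 kg.
Tool frame: the origin (TCP) lies at the very end of the fingers, on their centre line; the grasp point (between the pads) lies 19 mm behind it; z points along the fingers, y is the line along which they close (so a half turn about z gives the same grasp; the last joint's range is limited). The gripper opens to 85 mm and grips with 20 to 120 N. Pads are 22 mm wide; open, the fingers measure 114 mm over their backs; the gripper's body (76 mm by 85 mm) begins 54 mm behind the grasp point. The pads swing forward as they close: fully open they stand 13 mm farther back than shut.
Start: joints at [1.313, 0.423, 1.63, -0, 1.089, -0.019], TCP at [0.148, 0.607, 0.231] pointing down, gripper open.
Joint ranges: [-3, 3], [-0.9, 2.11], [0.09, 2.58], [-1.31, 4.45], [0.11, 2.69], [-2.54, 2.54]. Speed limits (rad/s): [2.39, 2.39, 3.01, 3.14, 3.14, 3.14].

## Interface

Orientations are given as a 3x3 rotation matrix whose columns are the frame's x, y, z axes.
In Python, from cell import sensors, vision, bot gives the robot as it stands.
- The arm moves only by the shell command python3 -m inch 'ROWS' [OPENING]. ROWS is JSON, a list of rows, each a list of 2 entries, a list of its own where there are three numbers: the shift along the world's x, y, z in cm, then the turn, a rotation vector about the world's x, y, z in rad. A call has 1 to 8 rows; each row shifts and turns the commanded pose from where the row before left it; what a row does not reach is not made up. A row lasts 1/10 s, in which the tool goes at most 50 mm and 8.59 degrees, less where a joint would pass 70% of its speed; a pose out of reach is approached as far as the arm can. A call with a gripper value outside its range is refused whole. OPENING is the finger opening in cm, from 0 to 8.54, set as the call begins (- or left out, the last holds). The fingers move at their own pace and stop on an object; the grip force is fixed at half the most. Time passes only in rows, so rows that do not move let the fingers close. It gives the time, the measured TCP pose, the force, the opening and the grip force at its end, in the units of the state.
- sensors.read_state(): the state, without advancing time (a new reading comes with each control period).
- vision.grab_frame(name): name is "scene" or "top" or "wrist"; returns a dict with "frame" (480x640x3 uint8, red, green, blue), "fovy" (degrees; the focal length in pixels is half the picture's height over the tangent of half this angle, whatever the lens; pixels are square), "cx", "cy" (the principal point, pixels), "origin" and "rotation" of the camera in the world. Camera axes: x right, y up, looking along -z (the intrinsics and any distortion apply to the point x, -y, -z); pixel columns grow to the right and rows downward; lengths in m; the calibration is good to about 2 mm. A picture is of the moment at which its call begins. There is no depth.
- bot.job_done(): hands the job in; it is judged then, once.
The state is a dict: "time": time; "joint_pos": joint angles; "dq": joint speeds; "joint_efforts": joint torques, N m; "position": TCP position; "ee_rot": TCP orientation; "ft_force": force on the tool from outside, world axes, zero at the start; "wrist_torque": the same for the moment, N m; "gripper_width": finger opening in m; "grip_force": force on a finger pad.
Only numpy, scipy, OpenCV 4.12 (cv2) and the standard library are available. Lean on these libraries where they do the work, as an engineer would, in place of code of your own. Each camera call takes 0.05 s, during which the arm holds its last target. There are 200 camera calls.

## Working session

There is one attempt and no reset: what is moved stays moved. The work goes in short steps, Python scripts to look and compute and a shell command to move; the robot and the scene stay as the last step left them, time stands still between calls to the robot, and variables do not carry over. Pictures are saved under pics/ and viewed, at most 10 in all, crops included, and the job is handed in when it is done.

```bash
mkdir -p pics; ls
python3 - <<'E'
from cell import sensors,vision
import cv2,numpy as np
s=sensors.read_state();print(s['time'],s['position'],s['ee_rot'],s['gripper_width'])
ims=[]
for n in("scene","top"):
    f=vision.grab_frame(n);print(n,{k:v for k,v in f.items() if k!='frame'})
    cv2.imwrite(f'pics/{n}0.png',f['frame'][...,::-1])
E
```

```text
pics
0.0 [0.14765745 0.60674298 0.2305306 ] [[-9.71632561e-01  2.36495295e-01 -3.75068282e-04]
 [ 2.36495593e-01  9.71631414e-01 -1.49346403e-03]
 [ 1.12309078e-05 -1.53980028e-03 -9.99998814e-01]] 0.08578530802628977
scene {'fovy': 52.82253468816498, 'cx': 318.40497914794594, 'cy': 239.76751383427856, 'origin': array([ 1.19578758, -0.06362165,  0.64137029]), 'rotation': array([[ 0.10255958, -0.65574536,  0.74798366],
       [ 0.99448369,  0.05096724, -0.0916762 ],
       [ 0.02199358,  0.75325983,  0.65735524]])}
top {'fovy': 45.65030831524613, 'cx': 319.1866310968375, 'cy': 237.3947663032811, 'origin': array([0.31948063, 0.01342001, 1.25546717]), 'rotation': array([[-0.00402222,  0.98019464, -0.1979957 ],
       [-0.99986912, -0.00704482, -0.01456395],
       [-0.01567035,  0.19791121,  0.98009469]])}
```

View pics/scene0.png

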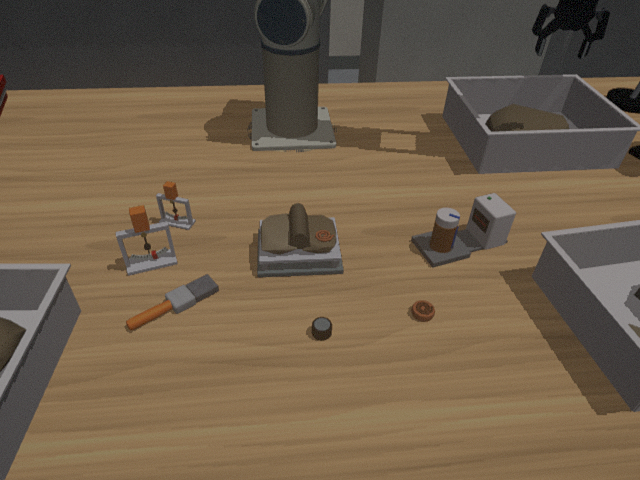

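View pics/top0.png

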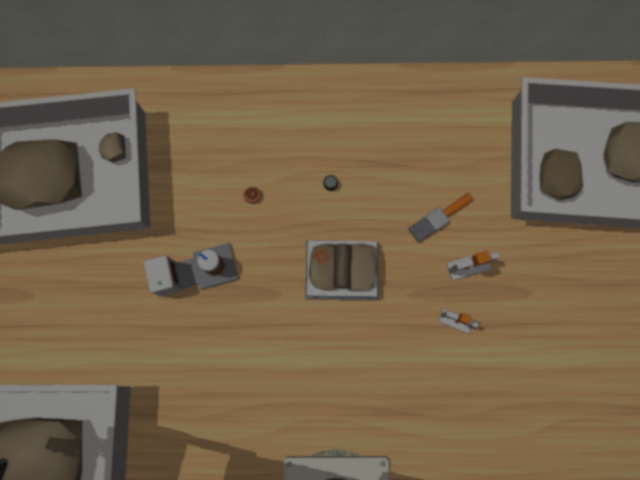

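The scene view shows the jar at (446,230), its scanner at (490,222), the slab at (299,240), the large gauge at (147,240) and the small one at (174,205). In the top view they are at (208,262), (160,274), (342,268), (472,264) and (460,320).

```bash
cat > h.py <<'E'
import numpy as np,cv2
from cell import sensors,vision
def proj(f,p):
    fl=240/np.tan(np.radians(f['fovy']/2));q=f['rotation'].T@(np.asarray(p)-f['origin'])
    return np.array([f['cx']+fl*q[0]/-q[2],f['cy']-fl*q[1]/-q[2]])
def ray(f,u,v):
    fl=240/np.tan(np.radians(f['fovy']/2))
    d=f['rotation']@np.array([(u-f['cx'])/fl,-(v-f['cy'])/fl,-1.]);return f['origin'],d/np.linalg.norm(d)
def onz(f,u,v,z):
    o,d=ray(f,u,v);return o+d*(z-o[2])/d[2]
def tri(fa,a,fb,b):
    A=[];B=[]
    M=np.zeros((3,3));r=np.zeros(3)
    for f,p in((fa,a),(fb,b)):
        o,d=ray(f,*p);P=np.eye(3)-np.outer(d,d);M+=P;r+=P@o
    return np.linalg.solve(M,r)
def blobs(f,lo,hi,box=None,amin=8):
    h=cv2.cvtColor(f['frame'],cv2.COLOR_RGB2HSV);m=cv2.inRange(h,lo,hi)
    if box:
        k=np.zeros_like(m);x0,y0,x1,y1=box;k[y0:y1,x0:x1]=1;m=m*k
    n,l,s,c=cv2.connectedComponentsWithStats(m)
    return [(c[i].round(1),s[i][4],s[i][:4],np.argwhere(l==i)[:,::-1]) for i in range(1,n) if s[i][4]>=amin]
E
python3 - <<'E'
from h import *
S=vision.grab_frame('scene');T=vision.grab_frame('top')
c=lambda f,x,y,w,h:cv2.resize(f['frame'][y:y+h,x:x+w,::-1],(400,300),interpolation=cv2.INTER_CUBIC)
cv2.imwrite('pics/m1.png',np.vstack([np.hstack([c(S,410,190,104,78),c(T,140,230,104,78)]),np.hstack([c(S,110,190,104,78),c(T,430,235,80,60)])]))
for n,f,b in(('S',S,(110,170,200,300)),('T',T,(440,240,510,290))):
    for o in blobs(f,(3,180,120),(15,255,255),b): print(n,'orange',o[:3])
for n,f,b in(('S',S,(410,190,480,260)),('T',T,(190,240,240,290))):
    for o in blobs(f,(95,100,60),(125,255,255),b,4): print(n,'blue',o[:3])
E
```

```text
S orange (array([166.9, 184.3]), np.int32(12), array([164, 182,   6,   5], dtype=int32))
S orange (array([136.4, 209.4]), np.int32(52), array([129, 206,  16,   9], dtype=int32))
T orange (array([482.7, 256.6]), np.int32(97), array([477, 252,  13,  11], dtype=int32))
S blue (array([453.8, 215.8]), np.int32(12), array([450, 214,   9,   4], dtype=int32))
T blue (array([202.9, 256.1]), np.int32(14), array([200, 254,   7,   5], dtype=int32))
```

View pics/m1.png

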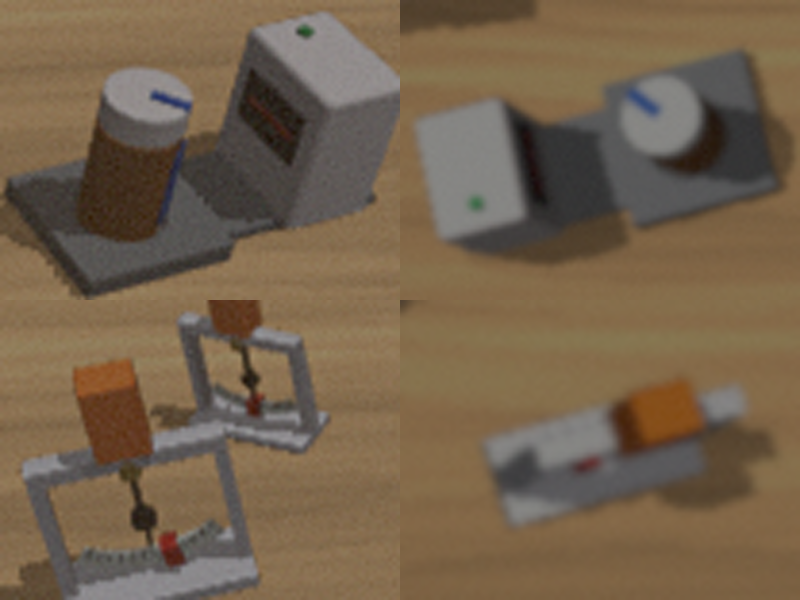

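The montage shows the large gauge's orange handle top near scene (137,209) and top (483,257). The red mark is right of the plumb pointer as seen from the scene camera. The jar lid is near top (208,260), with its stripe pointing up-left and the scanner to the left.

Run:
```python
from h import *
S=vision.grab_frame('scene');T=vision.grab_frame('top')
k=104/400
st=lambda x,y:(140+(x-400)*k,230+y*k)
ss=lambda x,y:(410+x*k,190+y*k)
gt=lambda x,y:(430+(x-400)/5,235+(y-300)/5)
gs=lambda x,y:(110+x*k,190+(y-300)*k)
pl=[onz(T,*st(*p),.012) for p in((605,82),(745,50),(780,188),(640,225))];print('plate',np.round(np.mean(pl,0),4))
sc=[onz(T,*st(*p),.085) for p in((415,122),(500,98),(530,215),(447,240))];print('scanner',np.round(np.mean(sc,0),4))
d=np.mean(sc,0)-np.mean(pl,0);print('dir scan',np.arctan2(d[1],d[0]),np.linalg.norm(d[:2]))
e=np.array(pl);
for i,j in((1,0),(2,3),(3,0),(2,1)): q=e[j]-e[i];print(' edge',np.arctan2(q[1],q[0]),np.linalg.norm(q))
lid=onz(T,*st(661,117),.088);print('lid',lid,onz(S,*ss(147,96),.088))
for f,b in((T,(190,240,240,290)),(S,(410,190,480,260))):
    o=blobs(f,(95,90,40),(130,255,255),b,4)
    for q in o:
        P=np.array([onz(f,u,v,.088)[:2] for u,v in q[3]]);v=P.mean(0)-lid[:2]; w,V=np.linalg.eigh(np.cov(P.T));a=V[:,1];a*=np.sign(a@v)
        print('stripe',P.mean(0),np.arctan2(a[1],a[0]),np.arctan2(v[1],v[0]))
print('handle top',tri(S,gs(105,374),T,gt(667,414)),onz(T,*gt(667,414),.128),onz(S,*gs(105,374),.128))
c=[onz(T,*gt(*p),.008) for p in((515,522),(703,470),(487,440))]
for a,b in((0,1),(0,2)): q=c[b]-c[a];print('sole edge',np.arctan2(q[1],q[0]),np.linalg.norm(q))
print('sole c',(c[1]+c[2])/2)
q=onz(T,*gt(702,432),.128)-onz(T,*gt(645,450),.128);print('handle edge',np.arctan2(q[1],q[0]),np.linalg.norm(q))
c=lambda f,x,y,w,h:cv2.resize(f['frame'][y:y+h,x:x+w,::-1],(800,600 if f is T else 600),interpolation=cv2.INTER_CUBIC)
A=cv2.resize(T['frame'][232:304,294:390,::-1],(400,300),interpolation=cv2.INTER_CUBIC);B=cv2.resize(S['frame'][198:276,248:352,::-1],(400,300),interpolation=cv2.INTER_CUBIC)
cv2.imwrite('pics/stage.png',np.hstack([A,B]))
```

```text
plate [0.5094 0.2601 0.012 ]
scanner [0.4812 0.3639 0.085 ]
dir scan 1.8360053692127911 0.10759849190455043
 edge 1.7935993477593764 0.08261618539172812
 edge 1.825893133944925 0.08214017141236801
 edge 0.2741762980521829 0.08612786119981311
 edge 0.26959927169014564 0.08345343539945338
lid [0.50816934 0.26237619 0.088     ] [0.51479956 0.2627834  0.088     ]
stripe [0.51755855 0.27389698] 0.98712014349443 0.8869878812695036
stripe [0.5184581  0.27288913] 0.8858658617009226 0.7961752868705836
handle top [ 0.5037307  -0.29688114  0.12493193] [ 0.50339073 -0.29709487  0.128     ] [ 0.50811308 -0.2943931   0.128     ]
sole edge -1.30784957066886 0.08643479865330675
sole edge 0.28010153970223606 0.037876807197565546
sole c [ 0.50491532 -0.2974094   0.008     ]
handle edge -1.2719648563037182 0.02409492606354294
```

View pics/stage.png

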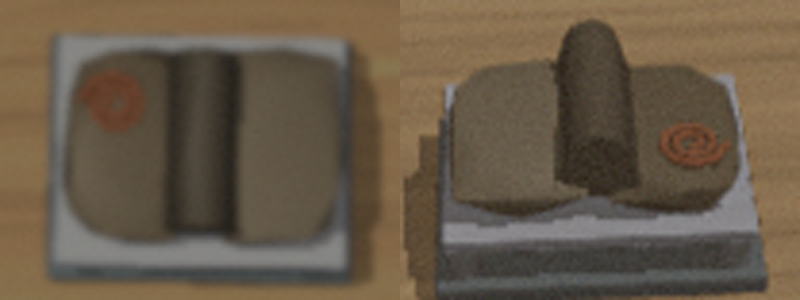

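The crop shows the ridge running vertically in the top view (along world x), centred near top (343,266). The red spiral on the shoulder is just decoration. Moving toward the jar.

```bash
python3 -m inch '[[[3.5,-3.4,0],[0,0,0]],[[3.5,-3.4,0],[0,0,0]],[[3.5,-3.4,0],[0,0,0]],[[3.5,-3.4,0],[0,0,0]],[[3.5,-3.4,0],[0,0,0]],[[3.5,-3.4,0],[0,0,0]],[[3.5,-3.4,0],[0,0,0]],[[3.5,-3.4,0],[0,0,0]]]'
```

```text
time: 1.1
position: [0.429, 0.3337, 0.2315]
ee_rot: [[-0.972, 0.237, 0.0], [0.237, 0.972, 0.0], [-0.0, 0.0, -1.0]]
ft_force: [0.3, 1.2, 0.3]
gripper_width: 0.0851
grip_force: 0.0
```

```bash
python3 -m inch '[[[3.0,-3.0,-1],[0,0,0]],[[3.0,-3.0,-1],[0,0,0]],[[1.5,-1.2,0],[0,0,0]],[[0,0,0],[0,0,0]],[[0,0,0],[0,0,0]]]'
python3 - <<'E'
from h import *
s=sensors.read_state();print(s['position'],s['joint_pos'],s['ee_rot'].round(3))
f=vision.grab_frame('wrist');cv2.imwrite('pics/w1.png',f['frame'][...,::-1])
E
```

```text
time: 1.6
position: [0.5027, 0.2632, 0.2112]
ee_rot: [[-0.971, 0.238, -0.0], [0.238, 0.971, 0.0], [0.0, -0.0, -1.0]]
ft_force: [-0.3, -0.2, 0.4]
gripper_width: 0.0854
grip_force: 0.0
[0.50265363 0.26315567 0.21122318] [ 4.61159337e-01  3.63999002e-01  1.77534629e+00  3.60810356e-04
  1.00263281e+00 -8.69898157e-01] [[-0.971  0.238 -0.   ]
 [ 0.238  0.971  0.   ]
 [ 0.    -0.    -1.   ]]
```

View pics/w1.png

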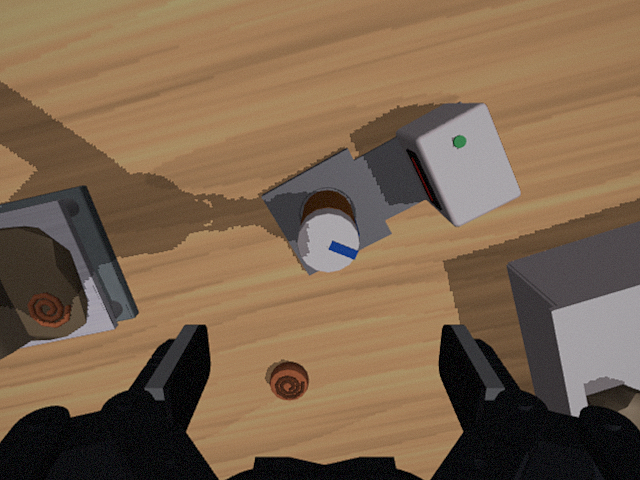

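The wrist view shows the lid at (329,240), the stripe pointing to (355,254), the station plate (262–391, 149–275), and the scanner at right with its top corners at about (485,103), (521,192), (457,226) and (397,137).

Run:
```python
from h import *
f=vision.grab_frame('wrist');print(f['origin'],f['rotation'].round(3).tolist())
o=blobs(f,(0,0,140),(180,60,255),(295,200,365,280),300)
b=blobs(f,(100,90,40),(130,255,255),(295,200,365,290),20)
pts=np.vstack([x[3] for x in o]+[x[3] for x in b])
h=cv2.convexHull(pts.astype(np.int32))
P=np.array([onz(f,*p,.088)[:2] for p in h[:,0]]).astype(np.float32)
(c,r)=cv2.minEnclosingCircle(P);print('lid',c,r)
c2=cv2.fitEllipse(P*1000);print(c2)
B=np.array([onz(f,*p,.088)[:2] for p in b[0][3]]);w,V=np.linalg.eigh(np.cov(B.T));a=V[:,1];v=B.mean(0)-c;a*=np.sign(a@v);print('stripe',np.arctan2(a[1],a[0]),np.arctan2(v[1],v[0]))
A=[onz(f,*p,.012) for p in((348,149),(262,193),(391,235),(306,275))];m=(A[1]+A[2])/2
# corners order: 0,1,(3),(2)
print('plate c',np.mean(A,0),m)
for i,j in((1,0),(3,2),(0,2),(1,3)): q=A[j]-A[i];print(np.arctan2(q[1],q[0]),np.linalg.norm(q))
C=[onz(f,*p,.085) for p in((485,103),(521,192),(457,226),(397,137))];m=np.mean(C,0);print('sc',m)
for i,j in((3,0),(2,1),(1,0),(2,3)): q=C[j]-C[i];print(np.arctan2(q[1],q[0]),np.linalg.norm(q))
q=m[:2]-np.array(c);print(np.arctan2(q[1],q[0]),np.linalg.norm(q))
```

```text
[0.42086517 0.28436006 0.35455344] [[0.236, -0.918, -0.318], [0.972, 0.223, 0.077], [0.0, -0.327, 0.945]]
lid (0.5112184882164001, 0.26497870683670044) 0.021593814715743065
((511.27490234375, 264.9519348144531), (42.41263961791992, 42.638328552246094), 109.11157989501953)
stripe 0.9411946630023859 0.8938592737472797
plate c [0.51068697 0.26503891 0.012     ] [0.51045693 0.26587129 0.012     ]
1.8010551251020221 0.08178296868627354
1.8026505804682402 0.08523472425336559
0.24944260557195966 0.08456399813443395
0.20865857390795842 0.08470418563062437
sc [0.48095792 0.36575978 0.085     ]
1.6986948000132949 0.05788788756506614
1.8648442326771355 0.047075094748110835
-2.8704385123944975 0.06487764156148164
-2.733439107808287 0.07492170398019317
1.8624920299065224 0.10522607328783987
```

```bash
python3 -m inch '[[[0.8,0.2,0],[0,0,0]],[[0,0,-4],[0,0,0]],[[0,0,-4],[0,0,0]],[[0,0,-4],[0,0,0]],[[0,0,-3],[0,0,0]],[[0,0,-1],[0,0,0]],[[0,0,0],[0,0,0]]]'; python3 -m inch '[[[0,0,0],[0,0,0]],[[0,0,0],[0,0,0]],[[0,0,0],[0,0,0]],[[0,0,0],[0,0,0]],[[0,0,0],[0,0,0]],[[0,0,0],[0,0,0]]]' 3.8
```

```text
time: 2.4
position: [0.51, 0.2656, 0.0503]
ee_rot: [[-0.972, 0.236, -0.002], [0.236, 0.972, -0.001], [0.002, -0.002, -1.0]]
ft_force: [-0.6, 0.5, 0.5]
gripper_width: 0.0856
grip_force: 0.0
time: 3.0
position: [0.5118, 0.2656, 0.0531]
ee_rot: [[-0.972, 0.237, 0.002], [0.237, 0.972, 0.001], [-0.002, 0.002, -1.0]]
ft_force: [-1.0, -1.0, 6.3]
gripper_width: 0.0426
grip_force: 59.8
```

```bash
python3 -m inch '[[[0,0,0],[0,0,0.11]],[[0,0,0],[0,0,0.12]],[[0,0,0],[0,0,0.12]],[[0,0,0],[0,0,0.12]],[[0,0,0],[0,0,0.12]],[[0,0,0],[0,0,0.12]],[[0,0,0],[0,0,0.12]],[[0,0,0],[0,0,0.06]]]'; python3 -m inch '[[[0,0,0],[0,0,0]],[[0,0,0],[0,0,0]],[[0,0,0],[0,0,0]]]'
python3 - <<'E'
from h import *
f=vision.grab_frame('wrist');cv2.imwrite('pics/w2.png',f['frame'][...,::-1])
T=vision.grab_frame('top');c=(.5112,.265)
b=blobs(T,(95,90,40),(130,255,255),(190,240,240,290),4)
print([x[:2] for x in b])
E
```

```text
time: 3.8
position: [0.5122, 0.2659, 0.0531]
ee_rot: [[-0.793, -0.609, 0.003], [-0.609, 0.793, 0.002], [-0.004, -0.001, -1.0]]
ft_force: [0.3, -0.2, 4.6]
gripper_width: 0.0426
grip_force: 60.2
time: 4.1
position: [0.5121, 0.2658, 0.0531]
ee_rot: [[-0.795, -0.606, 0.003], [-0.606, 0.795, 0.002], [-0.003, -0.001, -1.0]]
ft_force: [0.7, -0.6, 5.8]
gripper_width: 0.0428
grip_force: 60.3
[]
```

```bash
python3 -m inch '[[[0,0,0],[0,0,0]],[[0,0,0],[0,0,0]],[[0,0,0],[0,0,0]],[[0,0,0],[0,0,0]],[[0,0,2],[0,0,0]],[[0,0,4],[0,0,0]],[[0,0,5],[0,0,0]],[[0,0,5],[0,0,0]]]' 8.5
cat > jar.py <<'E'
from h import *
f=vision.grab_frame('wrist');cv2.imwrite('pics/w3.png',f['frame'][...,::-1])
p=proj(f,(.5112,.265,.088)).astype(int);print(p)
bx=(p[0]-60,p[1]-60,p[0]+60,p[1]+60)
b=blobs(f,(100,90,40),(130,255,255),bx,20)
print(b[0][:3])
B=np.array([onz(f,*q,.088)[:2] for q in b[0][3]]);w,V=np.linalg.eigh(np.cov(B.T));a=V[:,1];v=B.mean(0)-(.5112,.265);a*=np.sign(a@v);print('stripe',np.arctan2(a[1],a[0]),np.arctan2(v[1],v[0]))
E
python3 -m inch '[[[0,0,0],[0,0,0]],[[0,0,0],[0,0,0]]]'; python3 jar.py
```

```text
time: 5.0
position: [0.5102, 0.2649, 0.2124]
ee_rot: [[-0.795, -0.606, -0.002], [-0.606, 0.795, -0.001], [0.002, 0.0, -1.0]]
ft_force: [1.3, 0.2, 0.6]
gripper_width: 0.0847
grip_force: 0.0
time: 5.2
position: [0.5114, 0.2656, 0.2127]
ee_rot: [[-0.795, -0.606, 0.003], [-0.606, 0.795, 0.001], [-0.003, -0.001, -1.0]]
ft_force: [-0.2, 0.2, -0.3]
gripper_width: 0.085
grip_force: 0.0
[323 229]
(array([336.6, 238.1]), np.int32(271), array([322, 229,  30,  19], dtype=int32))
stripe 1.8348819711058757 1.634740095470677
```

View pics/w3.png

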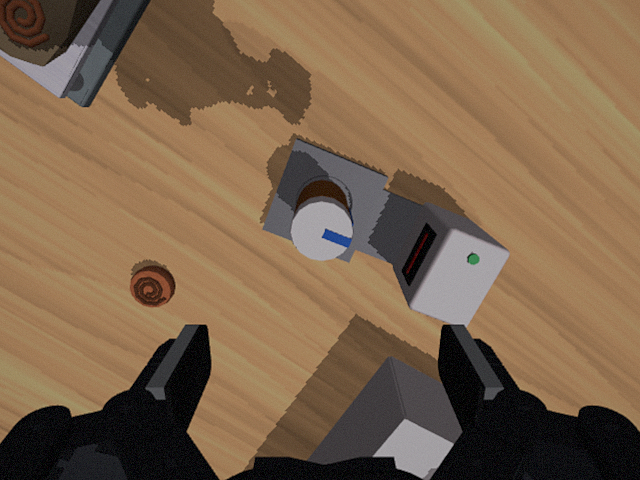

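The wrist view shows the lid at (322,230) with its stripe pointing toward the scanner window. It reads 1.835 rad against a station heading of about 1.81, so the jar is done. Next the gauge.

```bash
python3 -m inch '[[[0,-3,1],[0,0,-0.03]],[[0,-4.8,1],[0,0,-0.03]],[[0,-4.8,1],[0,0,-0.03]],[[0,-4.8,0],[0,0,-0.03]],[[0,-4.8,0],[0,0,-0.03]],[[0,-4.8,0],[0,0,-0.03]],[[0,-4.8,0],[0,0,-0.03]],[[0,-4.8,0],[0,0,-0.03]]]'; python3 -m inch '[[[0,-4.8,0],[0,0,-0.03]],[[-0.5,-4.8,0],[0,0,-0.03]],[[0,-4.8,0],[0,0,-0.03]],[[0,-4.8,0],[0,0,-0.03]],[[0,0,0],[0,0,-0.01]],[[0,0,0],[0,0,0]],[[0,0,0],[0,0,0]],[[0,0,0],[0,0,0]]]'
python3 - <<'E'
from h import *
f=vision.grab_frame('wrist');cv2.imwrite('pics/w4.png',f['frame'][...,::-1])
T=vision.grab_frame('top');q=onz(T,343.2,266.1,.088);print('crest rough',q)
E
```

```text
time: 6.05
position: [0.5093, -0.1024, 0.2393]
ee_rot: [[-0.917, -0.399, -0.004], [-0.399, 0.917, 0.001], [0.003, 0.002, -1.0]]
ft_force: [1.1, 0.4, 0.3]
gripper_width: 0.0846
grip_force: 0.0
time: 6.85
position: [0.5056, -0.2912, 0.2406]
ee_rot: [[-0.96, -0.279, -0.001], [-0.279, 0.96, 0.001], [0.001, 0.001, -1.0]]
ft_force: [0.2, -1.1, -0.3]
gripper_width: 0.0854
grip_force: 0.0
crest rough [ 0.49445522 -0.0186175   0.088     ]
```

View pics/w4.png

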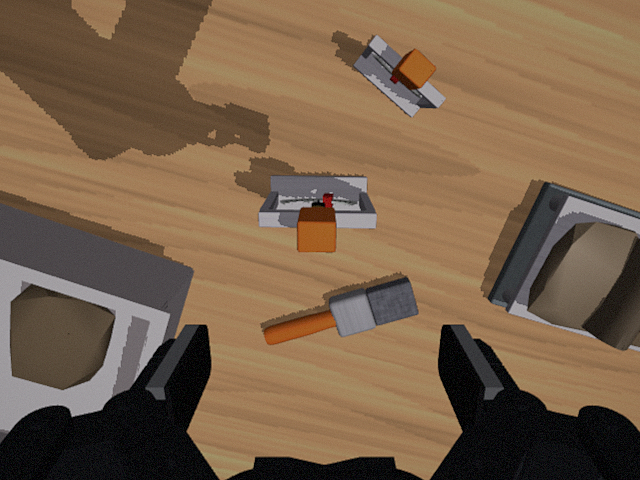

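The wrist view shows the gauge frame (259–375, 176–228) nearly level in the picture, with the handle blob at (297–337, 207–252). The brush lies at (340,310) and must be cleared.

Run:
```python
from h import *
f=vision.grab_frame('wrist')
b=max(blobs(f,(5,150,60),(20,255,255),(285,195,350,262),50),key=lambda b:b[1]);print(b[:3])
V=cv2.cvtColor(f['frame'],cv2.COLOR_RGB2HSV)[...,2]
print('col profile',[(r,int(V[r,305:330].mean())) for r in range(202,256,3)])
P=b[3]
# front (bottom) edge of top face = lowest rows
for u0,u1 in((300,308),(326,334)):
    sel=P[(P[:,0]>=u0)&(P[:,0]<=u1)];bot=np.mean([sel[sel[:,0]==u][:,1].max() for u in range(u0,u1+1)]);print((u0+u1)/2,bot,onz(f,(u0+u1)/2,bot+.5,.128))
for r in(232,242):
    s=P[P[:,1]==r][:,0];print(r,s.min(),s.max(),onz(f,s.min()-.5,r,.128),onz(f,s.max()+.5,r,.128))
for z,p,q in((.0,(271,176),(367,178)),(.086,(259,226),(375,228.5))):
    A=onz(f,*p,z);B=onz(f,*q,z);d=B-A;print('edge',A,B,np.arctan2(d[1],d[0]),np.linalg.norm(d))
# pointer / mark
for n,lo,hi in(('red',(0,150,60),(4,255,255)),('red2',(170,150,60),(180,255,255))):
    for x in blobs(f,lo,hi,(260,170,380,230),5):print(n,x[:3])
```

```text
(array([317. , 228.9]), np.int32(1667), array([298, 206,  39,  46], dtype=int32))
col profile [(202, 79), (205, 97), (208, 82), (211, 83), (214, 84), (217, 84), (220, 97), (223, 165), (226, 163), (229, 163), (232, 163), (235, 163), (238, 163), (241, 162), (244, 162), (247, 162), (250, 163), (253, 165)]
304.0 250.0 [ 0.51911104 -0.30104589  0.128     ]
330.0 250.77777777777777 [ 0.51474543 -0.28408813  0.128     ]
232 298 336 [ 0.50773444 -0.30863039  0.128     ] [ 0.50049896 -0.28382646  0.128     ]
242 298 335 [ 0.51449669 -0.30681402  0.128     ] [ 0.50738678 -0.28243977  0.128     ]
edge [ 0.50207517 -0.34435148  0.        ] [ 0.47838244 -0.25635891  0.        ] 1.8338167303789488 0.09112649405372845
edge [ 0.5248162  -0.33730144  0.086     ] [ 0.50179598 -0.25123285  0.086     ] 1.8321426467773598 0.08909395413491174
red (array([328.1, 199.6]), np.int32(85), array([324, 193,   9,  14], dtype=int32))
```

```bash
python3 -m inch '[[[0.1,-0.45,0],[0,0,-0.02]],[[0,0,-4],[0,0,0]],[[0,0,-4],[0,0,0]],[[0,0,-4],[0,0,0]],[[0,0,-2],[0,0,0]],[[0,0,-0.8],[0,0,0]],[[0,0,0],[0,0,0]],[[0,0,0],[0,0,0]]]'; python3 -m inch '[[[0,0,0],[0,0,0]],[[0,0,0],[0,0,0]],[[0,0,0],[0,0,0]],[[0,0,0],[0,0,0]],[[0,0,0],[0,0,0]],[[0,0,0],[0,0,0]],[[0,0,0],[0,0,0]],[[0,0,0],[0,0,0]]]' 2.0
```

```text
time: 7.8
position: [0.5077, -0.2978, 0.0945]
ee_rot: [[-0.966, -0.258, 0.002], [-0.258, 0.966, -0.001], [-0.001, -0.001, -1.0]]
ft_force: [0.2, -1.2, 0.4]
gripper_width: 0.0851
grip_force: 0.0
time: 8.6
position: [0.507, -0.2971, 0.0938]
ee_rot: [[-0.966, -0.258, 0.0], [-0.258, 0.966, 0.0], [-0.0, -0.0, -1.0]]
ft_force: [-0.7, 3.1, 6.8]
gripper_width: 0.0252
grip_force: 58.8
```

```bash
python3 -m inch '[[[0,0,1],[0,0,0]],[[0,0,3],[0,0,0]],[[0,0,4],[0,0,0]],[[0,0,4],[0,0,0]],[[0,0,2],[0,0,0]],[[0,0,0],[0,0,0]]]'
python3 - <<'E'
from h import *
fs=[vision.grab_frame('top')['frame'].astype(float) for _ in range(4)];T=vision.grab_frame('top')
g=np.mean(fs,0).sum(2)/3
for a in(246,254,262,270,278,284):print(a,g[a:a+6,326:360].mean(0).round().astype(int).tolist())
print('vert',[(r,int(g[r,338:347].mean())) for r in range(236,302)])
m=(g>0)
print('row268',g[264:272,300:385].mean(0).round().astype(int).tolist())
E
```

```text
time: 9.2
position: [0.5084, -0.2983, 0.237]
ee_rot: [[-0.966, -0.258, 0.006], [-0.258, 0.966, -0.004], [-0.004, -0.005, -1.0]]
ft_force: [1.2, -0.5, -3.2]
gripper_width: 0.0253
grip_force: 59.8
246 [71, 70, 70, 70, 69, 68, 65, 59, 50, 45, 45, 50, 54, 58, 62, 66, 68, 67, 62, 57, 51, 47, 41, 37, 39, 51, 67, 78, 81, 82, 82, 81, 81, 80]
254 [70, 71, 72, 72, 74, 74, 71, 64, 52, 45, 47, 51, 56, 61, 66, 71, 70, 67, 62, 57, 52, 47, 42, 37, 41, 54, 70, 84, 88, 88, 88, 87, 87, 86]
262 [79, 79, 78, 78, 78, 77, 74, 65, 51, 45, 48, 53, 59, 67, 73, 73, 70, 66, 61, 56, 51, 46, 41, 39, 50, 69, 84, 89, 90, 89, 88, 88, 87, 87]
270 [80, 80, 80, 79, 79, 78, 73, 64, 50, 45, 49, 56, 63, 69, 73, 72, 69, 65, 60, 55, 51, 45, 40, 39, 53, 73, 87, 91, 91, 90, 89, 89, 88, 88]
278 [81, 80, 80, 79, 78, 76, 70, 59, 48, 44, 48, 53, 60, 66, 68, 70, 68, 64, 60, 55, 49, 44, 39, 38, 51, 72, 86, 91, 91, 90, 90, 90, 90, 89]
284 [78, 78, 77, 76, 76, 74, 70, 63, 57, 55, 56, 60, 64, 67, 68, 69, 69, 67, 65, 63, 58, 53, 46, 46, 54, 68, 82, 88, 90, 89, 89, 88, 87, 87]
vert [(236, 105), (237, 105), (238, 105), (239, 107), (240,
[... 344 characters left out ...]
, 64), (272, 64), (273, 64), (274, 63), (275, 63), (276, 63), (277, 62), (278, 62), (279, 62), (280, 62), (281, 62), (282, 61), (283, 61), (284, 60), (285, 56), (286, 48), (287, 51), (288, 74), (289, 102), (290, 125), (291, 135), (292, 137), (293, 136), (294, 133), (295, 118), (296, 87), (297, 71), (298, 74), (299, 76), (300, 88), (301, 102)]
row268 [109, 109, 109, 108, 107, 101, 95, 103, 109, 95, 78, 81, 88, 91, 91, 90, 89, 87, 85, 84, 83, 82, 81, 81, 80, 80, 80, 79, 79, 79, 78, 78, 75, 65, 51, 45, 48, 54, 61, 69, 74, 73, 70, 65, 61, 56, 51, 46, 40, 39, 51, 71, 86, 90, 90, 89, 89, 88, 88, 87, 87, 86, 86, 86, 85, 85, 84, 84, 84, 83, 83, 82, 81, 79, 73, 66, 60, 60, 64, 68, 70, 71, 71, 71, 76]
```

```bash
python3 -m inch '[[[-0.2,3,0],[0,0,-0.04]],[[-0.2,4.5,0],[0,0,-0.04]],[[-0.2,4.5,0],[0,0,-0.04]],[[-0.2,4.5,0],[0,0,-0.04]],[[-0.2,4.5,0],[0,0,-0.04]],[[-0.2,4,0],[0,0,-0.04]],[[0,2.2,0],[0,0,-0.03]],[[0,1,0],[0,0,0]]]'; python3 -m inch '[[[0,0,0],[0,0,0]],[[0,0,0],[0,0,0]],[[0,0,0],[0,0,0]],[[0,0,0],[0,0,0]],[[0,0,0],[0,0,0]],[[0,0,0],[0,0,0]],[[0,0,0],[0,0,0]],[[0,0,0],[0,0,0]]]'
python3 - <<'E'
from h import *
T=vision.grab_frame('top')
print([onz(T,u,v,.085).round(4).tolist() for u,v in((342,265.3),(342.2,248.5),(341.6,280.5))])
S=vision.grab_frame('scene');s=sensors.read_state();print(s['position'])
p=proj(S,s['position']-[0,0,.05]).astype(int);print(p)
x0,y0=p[0]-40,p[1]-22
cv2.imwrite('pics/s5.png',cv2.resize(S['frame'][y0:y0+60,x0:x0+80,::-1],(800,600),interpolation=cv2.INTER_CUBIC));print(x0,y0)
E
```

```text
time: 10.25
position: [0.4939, -0.0133, 0.2321]
ee_rot: [[-1.0, 0.007, -0.002], [0.007, 1.0, 0.0], [0.002, 0.0, -1.0]]
ft_force: [0.2, -0.9, -2.1]
gripper_width: 0.0253
grip_force: 60.2
time: 11.05
position: [0.4948, -0.0153, 0.2333]
ee_rot: [[-1.0, 0.009, 0.0], [0.009, 1.0, -0.0], [-0.0, -0.0, -1.0]]
ft_force: [-0.9, 0.3, -2.9]
gripper_width: 0.0253
grip_force: 60.4
[[0.4966, -0.0162, 0.085], [0.532, -0.0171, 0.085], [0.4649, -0.015, 0.085]]
[ 0.49480221 -0.01523611  0.23334646]
[298 171]
258 149
```

View pics/s5.png

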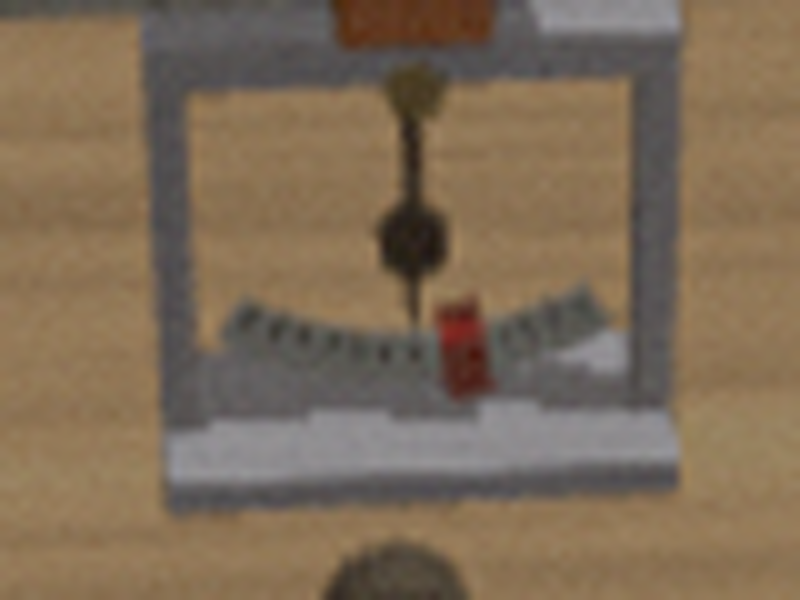

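The crop shows the pivot at (415,90), the plumb pointer tip at about (415,322), and the red block centred around (462,345). In full-frame pixels, divide by 10 and add (258,149).

```bash
cat > mk.py <<'E'
from h import *
S=vision.grab_frame('scene');s=sensors.read_state()
def onx(u,v,x):
    o,d=ray(S,u,v);return (o+d*(x-o[0])/d[0])[1:].round(4)
x0,y0=258,149
for n,p in(('pivot',(415,90)),('tip',(415,322)),('weight',(412,240)),('redtop',(458,322)),('redfront',(465,362))):
    print(n,[onx(x0+p[0]/10,y0+p[1]/10,s['position'][0]+o).tolist() for o in(0,.005)])
E
python3 mk.py
python3 - <<'E'
from h import *
S=vision.grab_frame('scene')
h=cv2.cvtColor(S['frame'],cv2.COLOR_RGB2HSV)
for r in range(176,192):print(r,[(int(a),int(b),int(c)) for a,b,c in h[r,297:311]])
E
```

```text
pivot [[-0.0138, 0.2102], [-0.0141, 0.2133]]
tip [[-0.0139, 0.1634], [-0.0143, 0.1668]]
weight [[-0.0144, 0.1804], [-0.0147, 0.1837]]
redtop [[-0.0064, 0.1631], [-0.0068, 0.1665]]
redfront [[-0.0051, 0.1546], [-0.0056, 0.158]]
176 [(16, 118, 97), (18, 127, 52), (14, 97, 50), (15, 112, 84), (14, 116, 90), (18, 110, 135), (18, 101, 144), (17, 102, 142), (17, 98, 143), (17, 101, 142), (19, 105, 141), (16, 102, 142), (16, 100, 140), (17, 96, 141)]
177 [(15, 105, 139), (15, 106, 106), (17, 101, 71), (18, 107, 136), (16, 104, 137), (14, 100, 148), (17, 102, 150), (17, 109, 143), (17, 100, 146), (16, 102, 145), (16, 105, 143), (17, 102, 145), (17, 103, 143), (17, 103, 144)]
178 [(17, 105, 146), (18, 98, 115), (15, 115, 73), (17, 97, 150), (18, 103, 151), (17, 102, 150), (18, 101, 146), (15, 116, 138), (13, 111, 135), (16, 103, 146), (18, 99, 150), (18, 103, 148), (17, 105, 150), (18, 102, 150)]
179 [(16, 108, 147), (16, 107, 114), (17, 110, 72), (18, 105, 148), (15, 116, 138), (13, 126, 117), (13, 125, 108), (11, 134, 105), (9, 143, 105), (15, 101, 141), (17, 106, 152), (16, 103, 149), (17,
[... 1784 characters left out ...]
8), (178, 47, 93), (169, 21, 97), (6, 13, 98), (165, 5, 95), (170, 8, 98)]
189 [(15, 5, 93), (150, 8, 94), (175, 16, 98), (0, 8, 94), (12, 13, 99), (20, 16, 94), (176, 21, 87), (13, 19, 92), (0, 13, 102), (150, 2, 133), (158, 8, 136), (120, 6, 136), (140, 6, 133), (150, 6, 132)]
190 [(0, 11, 96), (0, 3, 97), (176, 18, 100), (140, 8, 98), (174, 13, 98), (10, 8, 101), (170, 15, 101), (165, 10, 101), (165, 9, 108), (135, 3, 146), (132, 9, 146), (135, 7, 144), (150, 3, 146), (158, 7, 145)]
191 [(150, 9, 135), (140, 6, 136), (150, 2, 131), (0, 4, 132), (160, 11, 135), (170, 5, 141), (120, 6, 137), (143, 8, 135), (158, 8, 135), (150, 4, 140), (0, 2, 143), (135, 4, 141), (135, 7, 143), (0, 2, 144)]
```

```bash
python3 -m inch '[[[0.05,0.5,-1],[-0.05,0,-0.01]],[[0.05,0.5,-1.5],[-0.05,0,0]],[[0,0.5,-1.5],[-0.05,0,0]],[[0,0,-0.4],[0,0,0]],[[0,0,0],[0,0,0]],[[0,0,0],[0,0,0]],[[0,0,0],[0,0,0]],[[0,0,0],[0,0,0]]]'
python3 - <<'E'
from h import *
S=vision.grab_frame('scene')
for p in((.541,-.017,.088),(.541,-.017,.073)):print(proj(S,p))
g=S['frame'].astype(float).mean(2)
for r in range(205,228,3):print(r,g[r,282:318].round().astype(int).tolist())
E
```

```text
time: 12.05
position: [0.4962, -0.0007, 0.19]
ee_rot: [[-1.0, 0.02, 0.001], [0.02, 0.989, -0.149], [-0.004, -0.149, -0.989]]
ft_force: [0.5, -0.1, -3.5]
gripper_width: 0.0255
grip_force: 60.2
[299.83672475 231.36329677]
[299.86400137 237.75161843]
205 [96, 96, 95, 96, 95, 94, 100, 90, 96, 96, 87, 94, 90, 91, 85, 87, 85, 88, 86, 83, 89, 89, 61, 50, 52, 41, 57, 87, 92, 88, 86, 84, 90, 113, 117, 131]
208 [92, 88, 92, 93, 92, 91, 92, 92, 92, 93, 92, 89, 88, 95, 95, 94, 90, 93, 93, 91, 93, 96, 62, 50, 48, 48, 74, 95, 96, 90, 92, 94, 93, 90, 92, 90]
211 [148, 149, 148, 147, 143, 149, 147, 146, 149, 151, 149, 147, 145, 145, 149, 147, 147, 143, 144, 143, 134, 133, 133, 134, 133, 135, 145, 147, 145, 143, 145, 131, 136, 134, 136, 130]
214 [113, 119, 124, 124, 126, 135, 143, 149, 149, 145, 146, 146, 148, 143, 143, 141, 145, 144, 140, 144, 142, 144, 143, 145, 144, 144, 145, 145, 146, 144, 143, 142, 143, 143, 140, 142]
217 [87, 83, 78, 82, 85, 85, 87, 88, 86, 90, 86, 91, 87, 86, 86, 86, 86, 86, 84, 84, 82, 84, 85, 85, 90, 85, 87, 90, 95, 98, 99, 100, 108, 111, 112, 107]
220 [66, 60, 63, 63, 60, 60, 63, 47, 36, 50, 48, 54, 54, 55, 56, 48, 55, 52, 52, 48, 45, 44, 48, 42, 39, 43, 65, 67, 63, 62, 63, 60, 71, 81, 84, 86]
223 [65, 67, 57, 68, 64, 65, 63, 54, 42, 44, 50, 53, 51, 54, 66, 68, 69, 66, 64, 64, 66, 54, 50, 46, 40, 44, 49, 53, 54, 59, 61, 52, 52, 64, 78, 80]
226 [61, 62, 62, 62, 71, 63, 64, 55, 45, 45, 49, 58, 63, 64, 71, 69, 76, 68, 76, 69, 68, 68, 69, 61, 46, 44, 53, 52, 53, 65, 51, 61, 55, 56, 82, 80]
```

```bash
python3 -m inch '[[[0,0,-0.4],[0,0,0]],[[0,0,-0.3],[0,0,0]],[[0,0,-0.2],[0,0,0]],[[0,0,-0.1],[0,0,0]],[[0,0,0],[0,0,0]],[[0,0,0],[0,0,0]]]';  python3 -m inch '[[[0,0,-0.1],[0,0,0]],[[0,0,-0.1],[0,0,0]],[[0,0,-0.1],[0,0,0]],[[0,0,0],[0,0,0]],[[0,0,0],[0,0,0]]]'
```

```text
time: 12.7
position: [0.4957, -0.0003, 0.1795]
ee_rot: [[-1.0, 0.019, -0.0], [0.019, 0.989, -0.15], [-0.002, -0.15, -0.989]]
ft_force: [-0.4, -0.9, 0.8]
gripper_width: 0.0253
grip_force: 60.9
time: 13.2
position: [0.4958, -0.0003, 0.1764]
ee_rot: [[-1.0, 0.019, -0.0], [0.019, 0.989, -0.149], [-0.003, -0.149, -0.989]]
ft_force: [-1.9, -0.9, 3.4]
gripper_width: 0.0252
grip_force: 61.3
```

```bash
python3 -m inch '[[[0,0,-0.1],[0,0,0]],[[0,0,-0.1],[0,0,0]],[[0,0,0],[0,0,0]],[[0,0,0],[0,0,0]],[[0,0,0],[0,0,0]],[[0,0,0],[0,0,0]],[[0,0,0],[0,0,0]],[[0,0,0],[0,0,0]]]';  python3 -m inch '[[[0,0,0],[0,0,0]],[[0,0,0],[0,0,0]],[[0,0,0],[0,0,0]],[[0,0,0],[0,0,0]],[[0,0,0],[0,0,0]],[[0,0,0],[0,0,0]],[[0,0,0],[0,0,0]],[[0,0,0],[0,0,0]]]'
python3 - <<'E'
from h import *
F=[vision.grab_frame('scene')['frame'].astype(float) for _ in range(4)];I=np.mean(F,0).astype(np.uint8)
cv2.imwrite('pics/s6.png',cv2.resize(I[172:232,264:344,::-1],(800,600),interpolation=cv2.INTER_CUBIC))
E
```

```text
time: 14.0
position: [0.4959, -0.0003, 0.1744]
ee_rot: [[-1.0, 0.019, -0.0], [0.019, 0.989, -0.149], [-0.003, -0.149, -0.989]]
ft_force: [-2.5, -1.1, 6.8]
gripper_width: 0.0252
grip_force: 61.5
time: 14.8
position: [0.4959, -0.0003, 0.1744]
ee_rot: [[-1.0, 0.019, -0.0], [0.019, 0.989, -0.15], [-0.003, -0.149, -0.989]]
ft_force: [-1.5, -0.7, 5.0]
gripper_width: 0.0251
grip_force: 61.5
```

View pics/s6.png

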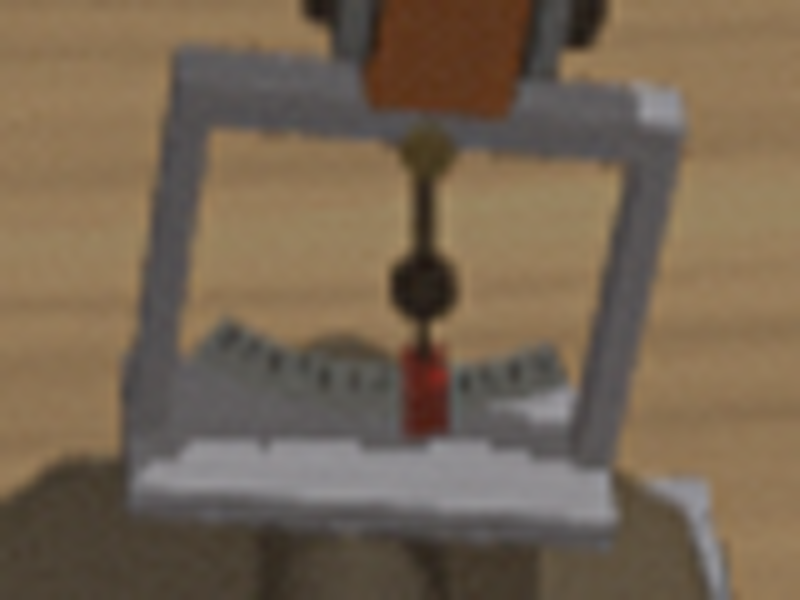

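The crop shows the pointer line at column ~424 and the red block spanning 402–447 (centre ~425), so the pointer is on the mark. A quick numeric check on centring before handing in.

Run:
```python
from h import *
S=vision.grab_frame('scene');s=sensors.read_state();R=s['ee_rot'];t=s['position']
c=t+R[:,2]*.0938
print('sole centre',c,'force',s['ft_force'],'tq',s['wrist_torque'])
ca=np.array([c[0],-.0172,.073-.0055]);print('ideal contact',ca+(-R[:,2])*.015)
# sole front-edge (x+20mm) bottom centre: observed vs model
print(proj(S,c-R[:,0]*.02),'obs',264+37.2,172+52.3)
for y in(-.0155,-.0172,-.019):print(y,proj(S,(.541,y,.0825)),'obs 299.2')
b=blobs(S,(0,140,60),(8,255,255),(300,200,314,220),5)
print([x[:3] for x in b])
f=vision.grab_frame('top')
b=blobs(f,(95,90,40),(130,255,255),(190,240,240,290),4);print([x[:2] for x in b])
```

```text
sole centre [ 0.49583277 -0.01424798  0.08166215] force [-2.27244036 -0.69603747  5.04231778] tq [-0.15809193  0.60871128 -0.10665533]
ideal contact [ 0.4958352  -0.01495784  0.08233148]
[300.13164077 225.06094856] obs 301.2 224.3
-0.0155 [300.6864526  233.68074692] obs 299.2
-0.0172 [299.73482458 233.72825226] obs 299.2
-0.019 [298.72684303 233.77857078] obs 299.2
[(array([306.2, 210.4]), np.int32(24), array([304, 207,   5,   8], dtype=int32))]
[(array([201.7, 259.9]), np.int32(19))]
```

```bash
python3 -m inch '[[[0,0,0.4],[0,0,0]],[[0,0,0.6],[0,0,0]],[[0,-0.2,0],[0,0,0]],[[0,0,-0.3],[0,0,0]],[[0,0,-0.2],[0,0,0]],[[0,0,-0.2],[0,0,0]],[[0,0,-0.2],[0,0,0]],[[0,0,-0.1],[0,0,0]]]';  python3 -m inch '[[[0,0,0],[0,0,0]],[[0,0,0],[0,0,0]],[[0,0,0],[0,0,0]],[[0,0,0],[0,0,0]],[[0,0,0],[0,0,0]],[[0,0,0],[0,0,0]],[[0,0,0],[0,0,0]],[[0,0,0],[0,0,0]]]'; python3 -m inch '[[[0,0,0],[0,0,0]],[[0,0,0],[0,0,0]],[[0,0,0],[0,0,0]],[[0,0,0],[0,0,0]],[[0,0,0],[0,0,0]],[[0,0,0],[0,0,0]],[[0,0,0],[0,0,0]],[[0,0,0],[0,0,0]]]'
python3 - <<'E'
from h import *
F=[vision.grab_frame('scene')['frame'].astype(float) for _ in range(6)];I=np.mean(F,0)
cv2.imwrite('pics/s7.png',cv2.resize(I[172:232,264:344,::-1].astype(np.uint8),(800,600),interpolation=cv2.INTER_CUBIC))
red=(I[...,0]-I[...,1]-20).clip(0)
for r in range(190,216):
    a=(110-I[r,298:312].mean(1)).clip(0) if r<206 else red[r,298:312]
    if a.sum()>0:print(r,round((a*np.arange(298,312)).sum()/a.sum(),2),round(a.sum()))
E
```

```text
time: 15.9
position: [0.4961, -0.0022, 0.1744]
ee_rot: [[-1.0, 0.019, 0.0], [0.018, 0.989, -0.15], [-0.003, -0.15, -0.989]]
ft_force: [-0.5, -0.2, 6.2]
gripper_width: 0.0252
grip_force: 61.5
time: 16.7
position: [0.4961, -0.0022, 0.1746]
ee_rot: [[-1.0, 0.019, 0.0], [0.018, 0.989, -0.15], [-0.003, -0.15, -0.989]]
ft_force: [-1.3, -0.2, 6.1]
gripper_width: 0.0255
grip_force: 61.5
time: 17.5
position: [0.4961, -0.0023, 0.1746]
ee_rot: [[-1.0, 0.019, 0.0], [0.019, 0.989, -0.15], [-0.003, -0.15, -0.989]]
ft_force: [-0.3, -0.1, 5.5]
gripper_width: 0.0249
grip_force: 61.5
190 304.77 118
191 304.72 108
192 304.69 104
193 304.7 104
194 304.68 106
195 304.69 102
196 304.66 98
197 304.86 200
198 304.82 380
199 304.76 472
200 304.82 492
201 304.85 497
202 304.89 447
203 304.84 304
204 304.53 109
205 303.25 104
206 306.33 79
207 306.14 105
208 304.89 115
209 305.28 207
210 305.2 177
211 305.01 116
212 304.98 95
213 304.97 96
214 305.08 94
215 304.97 27
```

View pics/s7.png

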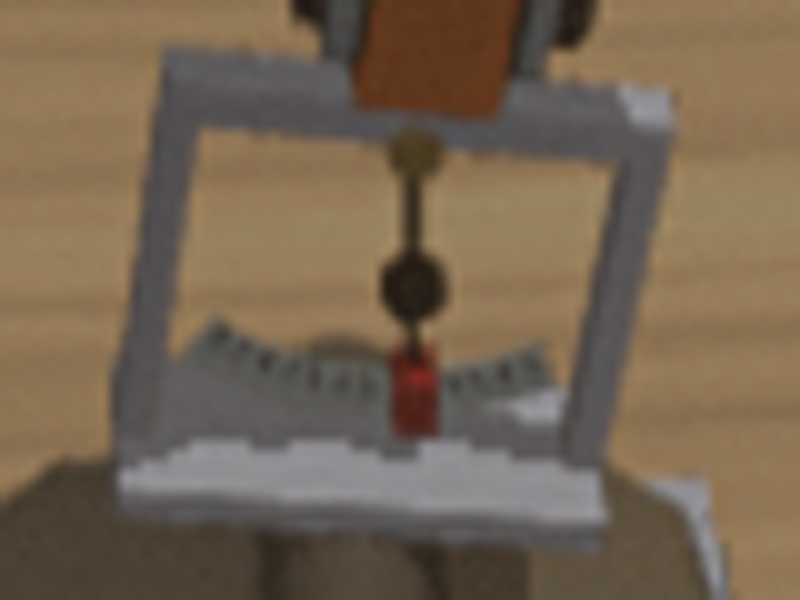

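The pointer sits at column ~304.8 and the mark at ~305.0, about 0.006 rad apart. The push beyond the gauge's weight is about 8.5 N, so the stage has sunk part way. Handing in.

```bash
python3 -c "from cell import bot;print(bot.job_done())"
```

```text
the job is handed in; nothing more can be done
None
```

I handed the job in at about 18 s of the 58 s allowed: the jar's blue label faces the scanner, and the gauge is still held on the crest with its pointer on the red mark (within about 0.01 rad) and the stage sunk roughly 6 of its 12 mm, going by the push force; the verdict was not shown.

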